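Sweep spilled detergent tablets into the catch tray

TASK

Using the closed fingers like a broom, sweep the three spilled blue detergent tablets across the counter, through the open front of the low grey-walled tray, until each lies wholly inside it. They crumble easily, so push gently and do not pinch them or pick them up, and leave the orange dosing cup, the amber jar and everything else on the counter where it stands.

Things in the scene. Friction and masses are not known exactly. Their poses are not given: they have to be found in the camera images.
- tablet1: a bright blue pressed detergent tablet with a small white dot on top, a rigid block 44 x 32 x 18 mm high, about 35 g, sliding freely on the counter; origin at the centre of its underside, x along the 44 mm side. All three are alike; they lie in a loose row in front of the tray's open side
- tablet2: a bright blue pressed detergent tablet with a small white dot on top, a rigid block 44 x 32 x 18 mm high, about 35 g, sliding freely on the counter; origin at the centre of its underside, x along the 44 mm side. All three are alike; they lie in a loose row in front of the tray's open side
- tablet3: a bright blue pressed detergent tablet with a small white dot on top, a rigid block 44 x 32 x 18 mm high, about 35 g, sliding freely on the counter; origin at the centre of its underside, x along the 44 mm side. All three are alike; they lie in a loose row in front of the tray's open side
- tray: low catch tray with yellow floor and grey walls, fixed to the counter; inside 340 mm wide (its y), 130 mm deep (its x); walls 22 mm high, 6 mm thick on three sides: back at its x = +65 mm, ends at y = +-170 mm. Its side towards the robot, x = -65 mm, is open with no sill; the thin floor is level with the counter. Origin: centre of the floor, counter height
- dosing_cap: orange plastic dosing cup, 44 mm across, 36 mm high, 30 g, standing mouth up in the row among the tablets; origin at the centre of its underside; to be left alone
- balm_jar: small amber glass jar with black lid, 42 mm across, 50 mm high, standing in the row among the tablets; origin at the centre of its underside; to be left alone
- detergent: green detergent bottle with orange cap, 84 mm across, 220 mm high, standing off to the robot's right; origin at the centre of its underside; to be left alone
- spray_can: red can with a paper label, 60 mm across, 190 mm high, standing to the left; origin at the centre of its underside; to be left alone
- brush: hand brush lying on the counter to the robot's right, 200 mm long along its x, 20 mm thick; origin under its middle; to be left alone
- token_mug: blue mug 80 mm across, 90 mm high, to the left; origin at the centre of its underside; to be left alone
Mind the look-alikes: they are no part of the job. Leave any pink, red or turquoise look-alike of the tablet3 alone.

How it is judged (in metres and radians):
At the end, for the whole second after the job is handed in: All three tablets lie at rest on the tray's floor between its three walls, their centres at least 15 mm inside the open edge (x of tablet1 in the frame of tray between -0.05 and 0.065 m and y of tablet1 in the frame of tray between -0.17 and 0.17 m and height (world z) of each of tablet1, tablet2, tablet3 below 0.024 m and linear speed of each of tablet1, tablet2, tablet3 below 0.02 m/s and x of tablet2 in the frame of tray between -0.05 and 0.065 m and y of tablet2 in the frame of tray between -0.17 and 0.17 m and x of tablet3 in the frame of tray between -0.05 and 0.065 m and y of tablet3 in the frame of tray between -0.17 and 0.17 m); the robot touches nothing.
It fails at once if a tablet is lifted off the counter (underside centre over 30 mm up) (height (world z) of any of tablet1, tablet2, tablet3 above 0.03 m).
It fails at once if a tablet is pinched or pressed hard enough to crumble (over 20 N from the fingers) (contact force between the fingers and tablet1 above 20 N or contact force between the fingers and tablet2 above 20 N or contact force between the fingers and tablet3 above 20 N).
It fails at once if one of the other things on the counter is shifted by more than 20 mm or knocked over (distance of any of dosing_cap, balm_jar, detergent, spray_can, brush, token_mug from where it was at the start of the episode above 0.02 m or angle between any of dosing_cap, balm_jar, detergent, spray_can, token_mug's own z axis and vertical above 0.5 rad).
It also fails if it takes over 67 s, if anything falls off the work surface, if the arm or the gripper's body presses on something with over 40 N, if the wrist force passes 120 N, or if a joint passes its speed limit or range.

ROBOT

A 6-joint arm with a two-finger parallel gripper is mounted at the origin on the work surface. World frame = base frame: x ahead of the robot, y to its left, z up, the work surface at z = 0. Lengths are in mm, angles in rad, forces in N, time in s.
With the tool pointing down it reaches from about 350 to 875 mm from the base axis. Payload 4.2 kg.
Tool frame: the origin (TCP) lies at the very end of the fingers, on their centre line; the grasp point (between the pads) lies 19 mm behind it; z points along the fingers, y is the line along which they close (so a half turn about z gives the same grasp; the last joint's range is limited). The gripper opens to 85 mm and grips with 20 to 120 N. Pads are 22 mm wide; open, the fingers measure 114 mm over their backs; the gripper's body (76 mm by 85 mm) begins 54 mm behind the grasp point. The pads swing forward as they close: fully open they stand 13 mm farther back than shut.
Start: joints at [1.535, 0.385, 0.008, 0, -1.194, -0.259], TCP at [181.561, 598.026, 231.312] pointing down, gripper open.
Joint ranges: [-3.14, 3.14], [-1.21, 2.06], [-1.07, 1.41], [-3.16, 2.05], [-2.99, -0.16], [-3.1, 3.1]. Speed limits (rad/s): [2.79, 2.79, 3.14, 3.14, 3.14, 3.14].

INTERFACE

Orientations are given as a unit quaternion [x, y, z, w].
In Python, from bench import monitor, get_image, camera_info, job_done gives the robot as it stands.
- The arm moves only by the tool send_rows, never from a script. Its argument "series" is a list of rows, each a list of 3 entries, a list of its own where there are three numbers: the shift along the tool's x, y, z in mm, then the turn, a rotation vector about the tool's x, y, z in rad, then the finger opening in mm, from 0 to 85.4. A call has 1 to 8 rows; each row shifts and turns the commanded pose from where the row before left it, along the tool's axes as they then stand; what a row does not reach is not made up. A row lasts 1/10 s, in which the tool goes at most 50 mm and 8.59 degrees, less where a joint would pass 70% of its speed; a pose out of reach is approached as far as the arm can. A call with a gripper value outside its range is refused whole. The fingers move at their own pace and stop on an object; the grip force is fixed at half the most. Time passes only in rows, so rows that do not move let the fingers close. It gives the time, the measured TCP pose, the force, the opening and the grip force at its end, in the units of the state.
- monitor.read_state(): the state, without advancing time (a new reading comes with each control period).
- get_image(name): name is "scene" or "top"; returns the picture (384x512x3 uint8, red, green, blue); there is no depth.
- camera_info(name): a dict with "intrinsics" (3x3 intrinsics, pixels), "R" (3x3) and "t" (3): a world point X has camera coordinates R X + t. Camera axes: x right, y down, z forward; pixel columns grow to the right and rows downward; lengths in mm; the calibration is good to about 2 mm. A picture is of the moment at which its call begins. camera_info takes no time and is no camera call.
- job_done(): hands the job in; it is judged then, once.
The state is a dict: "clock": time; "joints": joint angles; "joint_vel": joint speeds; "joint_efforts": joint torques, N m; "position": TCP position; "ee_rot": TCP orientation; "contact_force": force on the tool from outside, world axes, zero at the start; "wrist_torque": the same for the moment, N m; "gripper_width": finger opening in mm; "grasp_force": force on a finger pad.
Only numpy, scipy, OpenCV 4.12 (cv2) and the standard library are available. Lean on these libraries where they do the work, as an engineer would, in place of code of your own. Each camera call takes 0.05 s, during which the arm holds its last target. There are 200 camera calls.

## Working session

There is one attempt and no reset: what is moved stays moved. The work goes in short steps, Python scripts to look and compute and a tool call to move; the robot and the scene stay as the last step left them, time stands still between calls to the robot, and variables do not carry over. Pictures are saved under pics/ and viewed, at most 10 in all, crops included, and the job is handed in when it is done.

Besides the shell and the picture viewer there is one more tool, called after ">>>" as name([rows], argument=value, ...), one row to a line, values as JSON. send_rows: Moves the arm, as the interface text tells. Its arguments: {"type":"object","properties":{"series":{"type":"array"}},"required":["series"]}

```bash
mkdir -p pics
python3 - <<'E'
from bench import monitor,get_image,camera_info
import cv2
s=monitor.read_state();print(s['position'],s['ee_rot'],s['gripper_width'],s['clock'])
for n in('scene','top'):
    cv2.imwrite(f'pics/{n}0.png',get_image(n)[:,:,::-1]);c=camera_info(n);print(n,c)
E
```

```text
[181.43138343 597.44539665 230.20193916] [ 9.89138526e-01 -1.46981962e-01 -1.05794174e-04  1.12605871e-03] 85.38632507938027 0.0
scene {'intrinsics': array([[491.4357361 ,   0.        , 251.48812348],
       [  0.        , 491.4357361 , 191.22656237],
       [  0.        ,   0.        ,   1.        ]]), 'R': array([[ 0.87443627,  0.48512588, -0.00375375],
       [ 0.3852829 , -0.69913039, -0.60230705],
       [-0.2948191 ,  0.52523287, -0.79825568]]), 't': array([-460.07057715, -135.12848364, 1671.76055995])}
top {'intrinsics': array([[402.4655044 ,   0.        , 256.36471799],
       [  0.        , 402.4655044 , 193.48580402],
       [  0.        ,   0.        ,   1.        ]]), 'R': array([[ 0.01007392, -0.99985781,  0.01352298],
       [-0.98959374, -0.01190992, -0.14339592],
       [ 0.14353659, -0.0119377 , -0.98957301]]), 't': array([  31.12337267,  506.88205506, 1333.04502128])}
```

View pics/scene0.png

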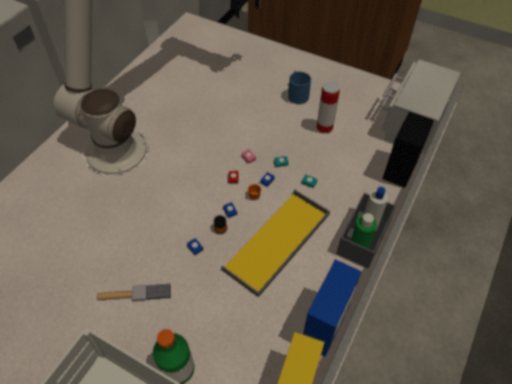

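View pics/top0.png

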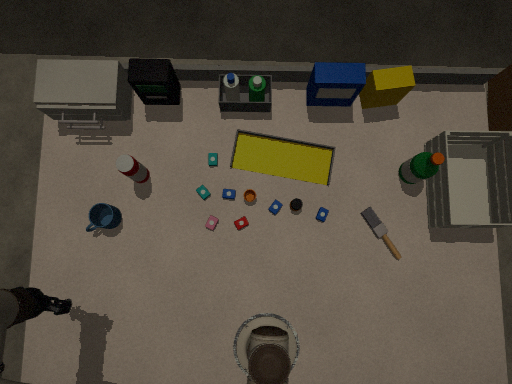

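The tablets show in top at about (229,194), (275,207) and (322,214). The orange cup is at (250,197), the jar at (296,205), and the tray spans (232–333, 132–184). I'll enlarge both views.

Run:
```python
import cv2
a=cv2.imread('pics/top0.png')[120:240,190:350];cv2.imwrite('pics/c1.png',cv2.resize(a,None,fx=5,fy=5,interpolation=cv2.INTER_CUBIC))
a=cv2.imread('pics/scene0.png')[140:300,170:340];cv2.imwrite('pics/c2.png',cv2.resize(a,None,fx=3.6,fy=3.6,interpolation=cv2.INTER_CUBIC))
```

```text
(no output)
```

View pics/c1.png

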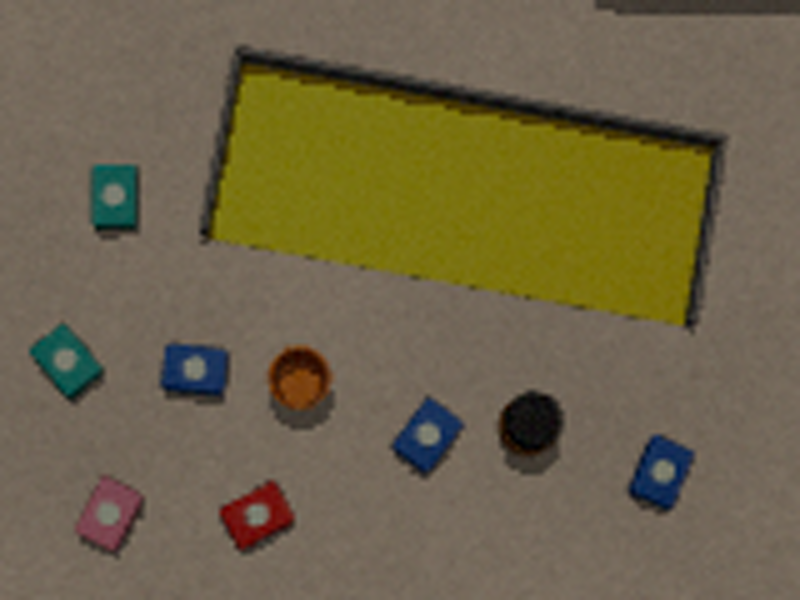

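View pics/c2.png

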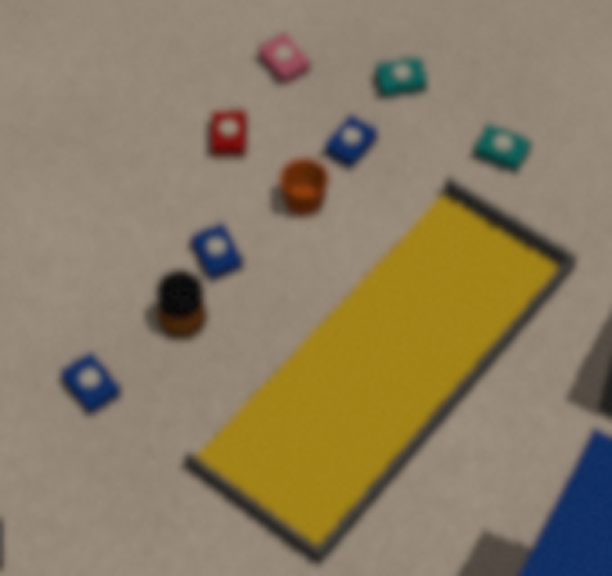

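The crops show the tablet dots clearly: c1 (195,370), (428,435), (663,471) and c2 (350,137), (216,247), (90,379). The cup, jar and tray corners are readable too. Next I'll triangulate.

```bash
cat > h.py <<'E'
import numpy as np, cv2
from bench import camera_info
C={n:camera_info(n) for n in('top','scene')}
def P(n): c=C[n]; return c['intrinsics']@np.c_[c['R'],c['t']]
def top(p): return np.array([190,120])+(np.array(p,float)+.5)/5-.5
def sc(p): return np.array([170,140])+(np.array(p,float)+.5)/3.6-.5
def tri(a,b):
    X=cv2.triangulatePoints(P('top'),P('scene'),np.array(a,float).reshape(2,1),np.array(b,float).reshape(2,1)).ravel();return X[:3]/X[3]
def onz(n,p,z):
    c=C[n];d=c['R'].T@np.linalg.inv(c['intrinsics'])@np.r_[p,1];o=-c['R'].T@c['t'];return (o+d*(z-o[2])/d[2])
E
python3 - <<'E'
from h import *
np.set_printoptions(precision=1,suppress=True)
for n,a,b,z in[('T1',(195,370),(350,137),18),('T2',(428,435),(216,247),18),('T3',(663,471),(90,379),18),('cup',(300,376),(303,173),36),('jar',(531,421),(181,292),50)]:
    print(n,tri(top(a),sc(b)),onz('top',top(a),z)[:2],onz('scene',sc(b),z)[:2])
for p,b in[((212,238),(447,197)),((690,325),(195,460)),((242,65),(563,265)),((714,148),(317,547))]: print('tray',onz('top',top(p),0)[:2],onz('scene',sc(b),0)[:2])
for n,p,q in[('T1',(165,343),(229,346)),('T2',(428,397),(393,443)),('T3',(658,434),(630,492)),('pink',(109,513),(109,513)),('red',(257,515),(257,515)),('tq',(65,359),(65,359)),('tq2',(114,195),(114,195))]:
    A,B=onz('top',top(p),18),onz('top',top(q),18);d=B-A;print(n,A[:2],np.linalg.norm(d),np.degrees(np.arctan2(d[1],d[0])))
E
```

```text
T1 [508.3 132.7  18.6] [507.6 132.2] [508.5 133.6]
T2 [464.8 -28.2  19.1] [464.4 -28.6] [464.8 -27.3]
T3 [ 442.  -189.4   19.3] [ 441.5 -190.1] [ 441.8 -188.5]
cup [500.9  59.9  44.6] [501.8  59.7] [498.   65.9]
jar [472.5 -95.9  44.8] [471.1 -96. ] [475.1 -98.3]
tray [604.3 123.1] [608.7 128. ]
tray [ 546.3 -213.7] [ 548.1 -202.5]
tray [730.6 104.1] [727.6 110.6]
tray [ 674.3 -232.8] [ 668.7 -221.5]
T1 [526.2 153.2] 44.2071094575769 -92.01856877160805
T2 [490.8 -28.6] 40.057164778141825 143.31551952330892
T3 [ 467. -187.] 44.780476162812604 153.83565304305574
pink [408.4 188.7] 0.0 0.0
red [408.2  87.9] 0.0 0.0
tq [514.2 221.8] 0.0 0.0
tq2 [630.2 191. ] 0.0 0.0
```

>>> send_rows([
  [[32.6, 30.4, 0], [0, 0, 0], 0],
  [[32.6, 30.4, 0], [0, 0, 0], 0],
  [[32.6, 30.4, 0], [0, 0, 0], 0],
  [[32.6, 30.4, 0], [0, 0, 0], 0],
  [[32.6, 30.4, 0], [0, 0, 0], 0],
  [[32.6, 30.4, 0], [0, 0, 0], 0],
  [[32.6, 30.4, 0], [0, 0, 0], 0],
  [[32.6, 30.4, 0], [0, 0, 0], 0],
])

```text
clock: 0.9
position: [360.8, 287.7, 231.1]
ee_rot: [0.989, -0.147, -0.0, 0.0]
contact_force: [0.5, -0.4, -0.2]
gripper_width: -0.1
grasp_force: 0.0
```

>>> send_rows([
  [[32.6, 30.4, 0], [0, 0, 0], 0],
  [[32.6, 30.4, 0], [0, 0, 0], 0],
  [[32.6, 30.4, 0], [0, 0, 0], 0],
  [[32.6, 30.4, 0], [0, 0, 0], 0],
  [[0, 0, 0], [0, 0, -0.13], 0],
  [[0, 0, 0], [0, 0, -0.13], 0],
  [[0, 0, 0], [0, 0, 0], 0],
  [[0, 0, 0], [0, 0, 0], 0],
])

```text
clock: 1.7
position: [449.7, 135.2, 231.1]
ee_rot: [1.0, -0.019, -0.0, 0.0]
contact_force: [0.9, 0.2, -0.3]
gripper_width: 0.0
grasp_force: 0.0
```

```bash
cat >> h.py <<'E'
def go(tx,ty,phi=None):
    "tool-frame shift to the world target, then turn so that tool x points along phi (deg)"
    from bench import monitor
    from scipy.spatial.transform import Rotation as Ro
    s=monitor.read_state();R=Ro.from_quat(s['ee_rot']).as_matrix();p=s['position']
    f=np.degrees(np.arctan2(R[1,0],R[0,0]));g=f if phi is None else phi
    def sh(a): a=np.radians(a);d=np.array([tx,ty])-p[:2];return [round(float(v),1) for v in(d@[np.cos(a),np.sin(a)],d@[np.sin(a),-np.cos(a)])]
    print('t%.2f'%s['clock'],'pos',p.round(1),'phi %.1f'%f,'w %.1f'%s['gripper_width'],'tilt %.3f'%R[2,2],'shift(now)',sh(f),'shift(after turn)',sh(g),'turn %.3f'%np.radians(f-g))
E
python3 -c "
from h import *
go(450,135,-2)"
```

```text
t1.70 pos [449.7 135.2 231.1] phi -2.1 w 0.0 tilt -1.000 shift(now) [0.3, 0.2] shift(after turn) [0.3, 0.2] turn -0.003
```

>>> send_rows([
  [[0, 0, 40], [0, 0, 0], 0],
  [[0, 0, 40], [0, 0, 0], 0],
  [[0, 0, 40], [0, 0, 0], 0],
  [[0, 0, 40], [0, 0, 0], 0],
  [[0, 0, 36], [0, 0, 0], 0],
  [[0, 0, 20], [0, 0, 0], 0],
  [[0, 0, 8], [0, 0, 0], 0],
  [[0, 0, 0], [0, 0, 0], 0],
])

```text
clock: 2.5
position: [449.5, 135.4, 6.6]
ee_rot: [1.0, -0.017, -0.001, 0.001]
contact_force: [-0.3, -0.1, 0.2]
gripper_width: -0.5
grasp_force: 0.0
```

>>> send_rows([
  [[15, 0, 0], [0, 0, 0], 0],
  [[8, 0, 0], [0, 0, 0], 0],
  [[8, 0, 0], [0, 0, 0], 0],
  [[8, 0, 0], [0, 0, 0], 0],
  [[10, 0, 0], [0, 0, 0], 0],
  [[12, 0, 0], [0, 0, 0], 0],
  [[12, 0, 0], [0, 0, 0], 0],
  [[9, 0, 0], [0, 0, 0], 0],
])

```text
clock: 3.3
position: [533.2, 132.4, 7.3]
ee_rot: [1.0, -0.018, 0.0, -0.0]
contact_force: [-0.3, -0.6, 0.1]
gripper_width: -0.2
grasp_force: 0.2
```

```bash
cat >> h.py <<'E'
def look(nm):
    from bench import get_image
    im=get_image('top')[:,:,::-1];a=im[120:240,190:350]
    cv2.imwrite('pics/'+nm,cv2.resize(a,None,fx=5,fy=5,interpolation=cv2.INTER_CUBIC))
    b=get_image('scene')[:,:,::-1]
    for n,I in(('top',im),('scene',b)):
        m=cv2.inRange(cv2.cvtColor(I,cv2.COLOR_BGR2HSV),(108,120,50),(122,255,255))
        m=cv2.morphologyEx(m,cv2.MORPH_CLOSE,np.ones((3,3)))
        for c in cv2.findContours(m,cv2.RETR_EXTERNAL,cv2.CHAIN_APPROX_NONE)[0]:
            if 20<cv2.contourArea(c)<250:
                q=np.array([onz(n,v[0],14)[:2] for v in c],np.float32);r=cv2.minAreaRect(q)
                if 350<r[0][0]<760 and abs(r[0][1])<260: print(n,[np.round(v) for v in r])
E
python3 -c "
from h import *
go(533,133,-2);look('a1.png')"
```

```text
t3.30 pos [533.2 132.4   7.3] phi -2.0 w -0.2 tilt -1.000 shift(now) [-0.2, -0.6] shift(after turn) [-0.2, -0.6] turn -0.000
top [array([ 441., -190.]), array([31., 41.]), np.float64(63.0)]
top [array([465., -28.]), array([30., 42.]), np.float64(54.0)]
scene [array([ 442., -190.]), array([28., 43.]), np.float64(72.0)]
scene [array([465., -29.]), array([27., 42.]), np.float64(52.0)]
scene [array([560., 131.]), array([43., 30.]), np.float64(87.0)]
```

>>> send_rows([
  [[-12, 0, 0], [0, 0, 0], 0],
  [[0, 0, -45], [0, 0, 0], 0],
  [[10, -28, 0], [0, 0, 0], 0],
  [[27, -29, 0], [0, 0, 0], 0],
  [[0, 0, 0], [0, 0, 0], 0],
  [[0, 0, 35], [0, 0, 0], 0],
  [[0, 0, 10], [0, 0, 0], 0],
  [[0, 0, 0], [0, 0, 0], 0],
])

```text
clock: 4.2
position: [556.2, 187.2, 5.3]
ee_rot: [1.0, -0.017, -0.003, 0.002]
contact_force: [-0.3, 0.3, 0.1]
gripper_width: 0.1
grasp_force: 0.0
```

>>> send_rows([
  [[0, 10, 0], [0, 0, 0], 0],
  [[0, 8, 0], [0, 0, 0], 0],
  [[0, 8, 0], [0, 0, 0], 0],
  [[0, 10, 0], [0, 0, 0], 0],
  [[0, 10, 0], [0, 0, 0], 0],
  [[0, 12, 0], [0, 0, 0], 0],
  [[0, 12, 0], [0, 0, 0], 0],
  [[0, 6, 0], [0, 0, 0], 0],
])

```text
clock: 5.0
position: [556.8, 111.8, 7.9]
ee_rot: [1.0, -0.018, 0.001, -0.0]
contact_force: [-1.3, 2.6, 4.8]
gripper_width: 0.3
grasp_force: 2.1
```

```bash
python3 -c "
from h import *
go(520,75,-2);look('a2.png')"
```

```text
t5.00 pos [556.8 111.8   7.9] phi -2.0 w 0.3 tilt -1.000 shift(now) [-35.5, 38.1] shift(after turn) [-35.5, 38.0] turn -0.000
top [array([ 442., -189.]), array([31., 41.]), np.float64(66.0)]
top [array([465., -29.]), array([30., 41.]), np.float64(57.0)]
scene [array([ 442., -190.]), array([28., 43.]), np.float64(72.0)]
scene [array([465., -29.]), array([27., 42.]), np.float64(52.0)]
scene [array([561.,  79.]), array([28., 48.]), np.float64(1.0)]
```

View pics/a2.png

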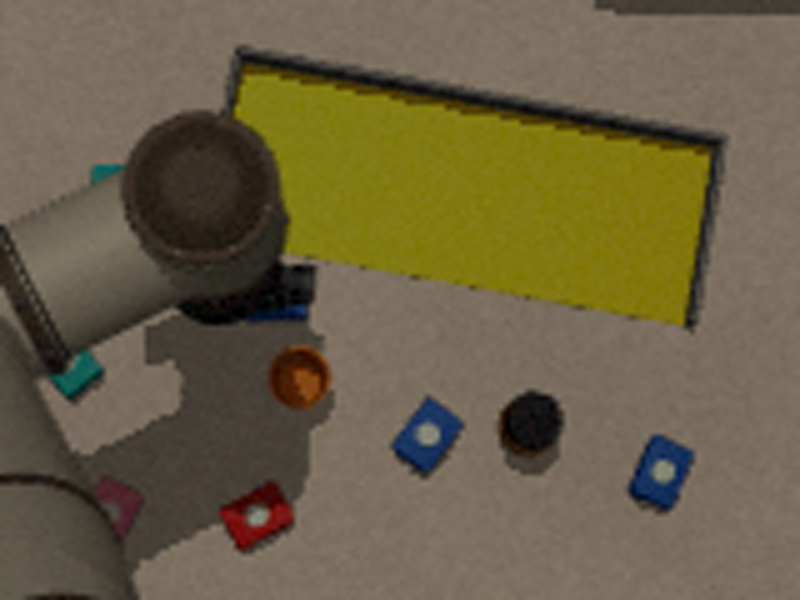

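T1 moved to about (560,78) and is still square, but the cup is close behind it. I'll back off, lift, and come down in the gap behind its +y half.

>>> send_rows([
  [[0, -8, 0], [0, 0, 0], 0],
  [[0, -7, 0], [0, 0, 0], 0],
  [[0, 0, -40], [0, 0, 0], 0],
  [[-13, 18, 0], [0, 0, 0], 0],
  [[-13, 18, 0], [0, 0, 0], 0],
  [[0, 0, 0], [0, 0, 0], 0],
  [[0, 0, 0], [0, 0, 0], 0],
])

```text
clock: 5.8
position: [529.3, 92.9, 47.1]
ee_rot: [1.0, -0.017, -0.0, 0.0]
contact_force: [0.8, 0.2, 0.1]
gripper_width: 0.0
grasp_force: 0.0
```

```bash
python3 -c "
from h import *
go(530,92,-2);look('a3.png')"
```

```text
t5.80 pos [529.3  92.9  47.1] phi -2.0 w 0.0 tilt -1.000 shift(now) [0.7, 0.9] shift(after turn) [0.7, 0.9] turn 0.001
top [array([ 442., -189.]), array([32., 41.]), np.float64(64.0)]
top [array([465., -28.]), array([30., 42.]), np.float64(54.0)]
scene [array([ 442., -190.]), array([28., 42.]), np.float64(72.0)]
scene [array([465., -29.]), array([27., 42.]), np.float64(53.0)]
scene [array([562.,  76.]), array([27., 43.]), np.float64(2.0)]
```

>>> send_rows([
  [[0.5, 0, 15], [0, 0, 0], 0],
  [[0, 0, 10], [0, 0, 0], 0],
  [[0, 0, 10], [0, 0, 0], 0],
  [[0, 0, 5], [0, 0, 0], 0],
  [[6, 0, 0], [0, 0, 0], 0],
  [[8, 0, 0], [0, 0, 0], 0],
  [[8, 0, 0], [0, 0, 0], 0],
  [[0, 0, 0], [0, 0, 0], 0],
])

```text
clock: 6.7
position: [554.0, 92.0, 7.9]
ee_rot: [1.0, -0.018, 0.001, -0.0]
contact_force: [-0.2, 0.3, -0.8]
gripper_width: -0.1
grasp_force: 0.0
```

```bash
python3 -c "
from h import *
go(540,76,-2);look('a4.png')"
```

```text
t6.70 pos [554.   92.    7.9] phi -2.0 w -0.1 tilt -1.000 shift(now) [-13.4, 16.5] shift(after turn) [-13.4, 16.5] turn -0.000
top [array([ 442., -189.]), array([32., 41.]), np.float64(64.0)]
top [array([465., -29.]), array([30., 41.]), np.float64(54.0)]
scene [array([ 442., -190.]), array([28., 43.]), np.float64(72.0)]
scene [array([465., -29.]), array([27., 42.]), np.float64(52.0)]
scene [array([577.,  72.]), array([42., 30.]), np.float64(73.0)]
```

>>> send_rows([
  [[-7, 0, 0], [0, 0, 0], 0],
  [[-7, 0, 0], [0, 0, 0], 0],
  [[0, 5, 0], [0, 0, 0.13], 0],
  [[0, 5, 0], [0, 0, 0.13], 0],
  [[0, 0, 0], [0, 0, 0], 0],
])

```text
clock: 7.3
position: [535.8, 81.8, 7.4]
ee_rot: [0.989, -0.147, -0.0, 0.0]
contact_force: [0.3, -0.3, 0.1]
gripper_width: -0.0
grasp_force: 0.0
```

```bash
python3 -c "
from h import *
go(541.6,82.7,-17)"
```

```text
t7.30 pos [535.8  81.8   7.4] phi -16.9 w -0.0 tilt -1.000 shift(now) [5.3, -2.5] shift(after turn) [5.3, -2.5] turn 0.002
```

>>> send_rows([
  [[6, -2.5, 0], [0, 0, 0], 0],
  [[8, 0, 0], [0, 0, 0], 0],
  [[8, 0, 0], [0, 0, 0], 0],
  [[12, 0, 0], [0, 0, 0], 0],
  [[14, 0, 0], [0, 0, 0], 0],
  [[14, 0, 0], [0, 0, 0], 0],
  [[14, 0, 0], [0, 0, 0], 0],
  [[10, 0, 0], [0, 0, 0], 0],
])

```text
clock: 8.1
position: [621.5, 59.1, 7.1]
ee_rot: [0.989, -0.147, 0.0, -0.0]
contact_force: [0.1, -0.2, -0.3]
gripper_width: -0.1
grasp_force: 0.2
```

>>> send_rows([
  [[7, 0, 0], [0, 0, 0], 0],
  [[4, 0, 0], [0, 0, 0], 0],
  [[0, 0, 0], [0, 0, 0], 0],
  [[-12, 0, 0], [0, 0, 0], 0],
  [[0, 0, -45], [0, 0, 0], 0],
  [[0, 0, -28], [0, 0, 0], 0],
  [[0, 0, 0], [0, 0, 0], 0],
])

```text
clock: 8.8
position: [621.7, 61.0, 85.4]
ee_rot: [0.989, -0.146, 0.005, -0.002]
contact_force: [0.7, 0.3, 0.0]
gripper_width: -0.3
grasp_force: 0.0
```

```bash
python3 -c "
from h import *
look('a5.png');go(425,2,-37)"
```

```text
top [array([ 442., -189.]), array([32., 41.]), np.float64(64.0)]
top [array([465., -28.]), array([30., 42.]), np.float64(54.0)]
scene [array([ 442., -190.]), array([28., 43.]), np.float64(72.0)]
scene [array([657.,  48.]), array([41., 27.]), np.float64(72.0)]
scene [array([465., -29.]), array([27., 42.]), np.float64(52.0)]
t8.90 pos [618.7  60.3  81.1] phi -16.9 w 0.1 tilt -1.000 shift(now) [-168.4, 112.1] shift(after turn) [-119.6, 163.2] turn 0.351
```

>>> send_rows([
  [[-33.7, 22.4, 0], [0, 0, 0], 0],
  [[-33.7, 22.4, 0], [0, 0, 0], 0],
  [[-33.7, 22.4, 0], [0, 0, 0], 0],
  [[-33.7, 22.4, 0], [0, 0, 0], 0],
  [[-33.6, 22.5, 0], [0, 0, 0], 0],
  [[0, 0, 0], [0, 0, 0.117], 0],
  [[0, 0, 0], [0, 0, 0.117], 0],
  [[0, 0, 0], [0, 0, 0.117], 0],
])

```text
clock: 9.7
position: [423.8, 1.3, 79.4]
ee_rot: [0.948, -0.32, -0.001, 0.001]
contact_force: [-0.1, 0.1, -0.3]
gripper_width: -0.2
grasp_force: 0.0
```

>>> send_rows([
  [[0, 0, 30], [0, 0, 0], 0],
  [[0, 0, 30], [0, 0, 0], 0],
  [[0, 0, 10], [0, 0, 0], 0],
  [[0, 0, 4], [0, 0, 0], 0],
  [[0, 0, 0], [0, 0, 0], 0],
])

```text
clock: 10.2
position: [425.1, 1.6, 6.1]
ee_rot: [0.948, -0.317, -0.0, 0.0]
contact_force: [0.3, 0.7, -0.2]
gripper_width: 0.1
grasp_force: 0.0
```

```bash
python3 -c "
from h import *
go(425,2,-37)"
```

```text
t10.20 pos [425.1   1.6   6.1] phi -37.0 w 0.1 tilt -1.000 shift(now) [-0.3, -0.3] shift(after turn) [-0.3, -0.3] turn 0.000
```

>>> send_rows([
  [[6, 0, -1], [0, 0, 0], 0],
  [[8, 0, 0], [0, 0, 0], 0],
  [[8, 0, 0], [0, 0, 0], 0],
  [[8, 0, 0], [0, 0, 0], 0],
  [[10, 0, 0], [0, 0, 0], 0],
  [[10, 0, 0], [0, 0, 0], 0],
  [[10, 0, 0], [0, 0, 0], 0],
  [[5, 0, 0], [0, 0, 0], 0],
])

```text
clock: 11.0
position: [478.3, -38.1, 7.3]
ee_rot: [0.948, -0.318, 0.0, -0.0]
contact_force: [-1.1, 1.3, 0.1]
gripper_width: -0.5
grasp_force: 0.2
```

```bash
python3 -c "
from h import *
go(425,2,-37);look('a6.png')"
```

```text
t11.00 pos [478.3 -38.1   7.3] phi -37.0 w -0.5 tilt -1.000 shift(now) [-66.7, 0.1] shift(after turn) [-66.7, 0.0] turn -0.001
top [array([ 442., -189.]), array([30., 41.]), np.float64(68.0)]
top [array([657.,  47.]), array([40., 28.]), np.float64(72.0)]
scene [array([ 442., -190.]), array([28., 41.]), np.float64(68.0)]
scene [array([502., -58.]), array([26., 47.]), np.float64(52.0)]
scene [array([658.,  48.]), array([41., 27.]), np.float64(67.0)]
```

>>> send_rows([
  [[8, 0, 0], [0, 0, 0], 0],
  [[10, 0, 0], [0, 0, -0.03], 0],
  [[10, 0, 0], [0, 0, -0.03], 0],
  [[10, 0, 0], [0, 0, -0.03], 0],
  [[10, 0, 0], [0, 0, -0.03], 0],
  [[10, 0, 0], [0, 0, -0.03], 0],
  [[10, 0, 0], [0, 0, -0.03], 0],
  [[8, 0, 0], [0, 0, -0.03], 0],
])

```text
clock: 11.9
position: [541.6, -78.6, 7.2]
ee_rot: [0.977, -0.215, -0.0, 0.0]
contact_force: [0.3, 0.3, -0.2]
gripper_width: 0.3
grasp_force: 0.2
```

```bash
python3 -c "
from h import *
go(425,2,-25);look('a7.png')"
```

```text
t11.90 pos [541.6 -78.6   7.2] phi -24.9 w 0.3 tilt -1.000 shift(now) [-139.7, -24.1] shift(after turn) [-139.7, -23.8] turn 0.002
top [array([ 441., -189.]), array([30., 41.]), np.float64(66.0)]
top [array([657.,  48.]), array([40., 28.]), np.float64(72.0)]
scene [array([ 442., -190.]), array([28., 43.]), np.float64(72.0)]
scene [array([570., -93.]), array([29., 44.]), np.float64(64.0)]
scene [array([657.,  48.]), array([41., 27.]), np.float64(72.0)]
```

>>> send_rows([
  [[10, 0, 0], [0, 0, -0.03], 0],
  [[10, 0, 0], [0, 0, -0.03], 0],
  [[10, 0, 0], [0, 0, -0.03], 0],
  [[10, 0, 0], [0, 0, -0.03], 0],
  [[10, 0, 0], [0, 0, -0.03], 0],
  [[10, 0, 0], [0, 0, -0.03], 0],
  [[6, 0, 0], [0, 0, 0], 0],
  [[3, 0, 0], [0, 0, 0], 0],
])

```text
clock: 12.8
position: [605.9, -101.6, 7.1]
ee_rot: [0.992, -0.128, -0.0, 0.0]
contact_force: [0.9, 0.3, 0.4]
gripper_width: 0.2
grasp_force: 0.2
```

>>> send_rows([
  [[0, 0, 0], [0, 0, 0], 0],
  [[-12, 0, 0], [0, 0, 0], 0],
  [[0, 0, -45], [0, 0, 0], 0],
  [[0, 0, -35], [0, 0, 0], 0],
  [[0, 0, 0], [0, 0, 0], 0],
  [[0, 0, 0], [0, 0, 0], 0],
])

```text
clock: 13.4
position: [594.3, -98.4, 88.3]
ee_rot: [0.992, -0.128, 0.001, -0.0]
contact_force: [0.2, 0.1, -1.1]
gripper_width: -0.4
grasp_force: 0.0
```

```bash
python3 -c "
from h import *
look('a8.png');go(397,-168,-25)"
```

```text
top [array([ 441., -190.]), array([31., 41.]), np.float64(64.0)]
scene [array([ 638., -110.]), array([28., 38.]), np.float64(75.0)]
scene [array([ 442., -190.]), array([28., 43.]), np.float64(72.0)]
scene [array([657.,  48.]), array([41., 27.]), np.float64(72.0)]
t13.50 pos [593.2 -98.5  86.3] phi -14.7 w 0.0 tilt -1.000 shift(now) [-172.1, 116.9] shift(after turn) [-148.4, 145.9] turn 0.180
```

View pics/a8.png

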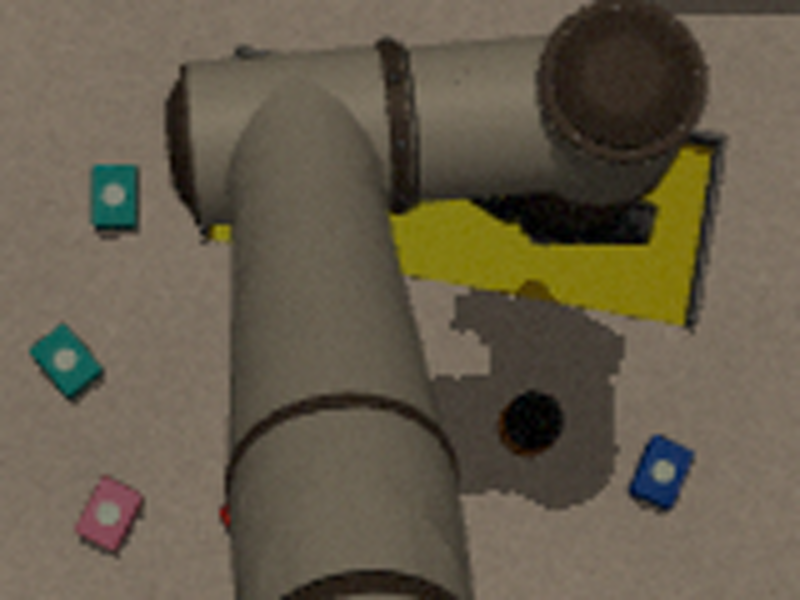

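```bash
python3 -c "
from h import *
from bench import monitor
print(monitor.read_state()['joints']);go(424,-228,65)"
```

```text
[ 1.04124506e-01  4.82733131e-01 -2.33343132e-01 -6.52739095e-04
 -8.56937411e-01  1.21081980e+00]
t13.50 pos [593.2 -98.5  86.3] phi -14.7 w 0.0 tilt -1.000 shift(now) [-130.8, 168.1] shift(after turn) [-188.8, -98.6] turn -1.391
```

>>> send_rows([
  [[-26.2, 33.6, 0], [0, 0, 0], 0],
  [[-26.2, 33.6, 0], [0, 0, 0], 0],
  [[-26.2, 33.6, 0], [0, 0, 0], 0],
  [[-26.2, 33.6, 0], [0, 0, 0], 0],
  [[-26.0, 33.7, 0], [0, 0, 0], 0],
  [[0, 0, 0], [0, 0, 0.1347], 0],
  [[0, 0, 0], [0, 0, 0.1347], 0],
  [[0, 0, 0], [0, 0, 0.1347], 0],
])

```text
clock: 14.3
position: [423.9, -228.3, 86.1]
ee_rot: [0.945, -0.327, -0.001, 0.0]
contact_force: [0.6, -0.9, 0.4]
gripper_width: -0.2
grasp_force: 0.0
```

>>> send_rows([
  [[0, 0, 0], [0, 0, 0.1347], 0],
  [[0, 0, 0], [0, 0, 0.1347], 0],
  [[0, 0, 0], [0, 0, 0.1347], 0],
  [[0, 0, 0], [0, 0, 0.1347], 0],
  [[0, 0, 0], [0, 0, 0.1347], 0],
  [[0, 0, 0], [0, 0, 0.1347], 0],
  [[0, 0, 0], [0, 0, 0.1347], 0],
  [[0, 0, 0], [0, 0, 0.1347], 0],
])

```text
clock: 15.1
position: [424.1, -227.9, 85.9]
ee_rot: [-0.644, 0.765, 0.001, -0.001]
contact_force: [0.2, 0.2, 0.2]
gripper_width: -0.2
grasp_force: 0.0
```

>>> send_rows([
  [[0, 0, 0], [0, 0, 0.1347], 0],
  [[0, 0, 0], [0, 0, 0.1347], 0],
  [[0, 0, 30], [0, 0, 0], 0],
  [[0, 0, 30], [0, 0, 0], 0],
  [[0, 0, 14], [0, 0, 0], 0],
  [[0, 0, 5], [0, 0, 0], 0],
  [[0, 0, 0], [0, 0, 0], 0],
])

```text
clock: 15.8
position: [424.3, -228.0, 7.1]
ee_rot: [-0.537, 0.843, 0.001, -0.001]
contact_force: [0.4, 1.0, 0.3]
gripper_width: -0.1
grasp_force: 0.0
```

```bash
python3 -c "
from h import *
look('a9.png');go(424,-228,-115)"
```

```text
top [array([ 638., -110.]), array([29., 40.]), np.float64(76.0)]
top [array([657.,  47.]), array([40., 28.]), np.float64(72.0)]
scene [array([ 638., -110.]), array([28., 38.]), np.float64(75.0)]
scene [array([ 451., -193.]), array([27., 23.]), np.float64(68.0)]
scene [array([657.,  48.]), array([41., 27.]), np.float64(72.0)]
t15.90 pos [ 425.6 -228.3    8.5] phi -115.0 w 0.0 tilt -1.000 shift(now) [0.4, 1.5] shift(after turn) [0.4, 1.5] turn 0.000
```

>>> send_rows([
  [[-5, 0, 0], [0, 0, 0], 0],
  [[-6, 0, 0], [0, 0, 0], 0],
  [[-6, 0, 0], [0, 0, 0], 0],
  [[-8, 0, 0], [0, 0, 0], 0],
  [[-8, 0, 0], [0, 0, 0], 0],
  [[-8, 0, 0], [0, 0, 0], 0],
  [[-6, 0, 0], [0, 0, 0], 0],
  [[0, 0, 0], [0, 0, 0], 0],
])

```text
clock: 16.7
position: [445.6, -184.8, 8.3]
ee_rot: [-0.538, 0.843, -0.0, 0.0]
contact_force: [-0.6, -0.1, -0.1]
gripper_width: 0.2
grasp_force: 0.0
```

>>> send_rows([
  [[12, 0, 0], [0, 0, 0], 0],
  [[0, 0, -45], [0, 0, 0], 0],
  [[0, 0, -35], [0, 0, 0], 0],
  [[0, 0, 0], [0, 0, -0.1428], 0],
  [[0, 0, 0], [0, 0, -0.1428], 0],
  [[0, 0, 0], [0, 0, -0.1428], 0],
  [[0, 0, 0], [0, 0, -0.1428], 0],
  [[0, 0, 0], [0, 0, -0.1428], 0],
])

```text
clock: 17.5
position: [439.2, -197.3, 88.2]
ee_rot: [0.8, -0.601, -0.0, 0.0]
contact_force: [-0.5, 0.6, -0.5]
gripper_width: -0.1
grasp_force: 0.0
```

>>> send_rows([
  [[0, 0, 0], [0, 0, -0.1428], 0],
  [[0, 0, 0], [0, 0, -0.1428], 0],
  [[0, 0, 0], [0, 0, -0.1428], 0],
  [[0, 0, 0], [0, 0, -0.1428], 0],
  [[0, 0, 0], [0, 0, -0.1428], 0],
  [[0, 0, 0], [0, 0, -0.1428], 0],
  [[0, 0, 0], [0, 0, 0], 0],
])

```text
clock: 18.2
position: [439.3, -197.2, 88.2]
ee_rot: [0.976, -0.217, -0.0, -0.0]
contact_force: [-1.2, -0.2, 0.6]
gripper_width: 0.1
grasp_force: 0.0
```

```bash
python3 -c "
from h import *
look('a10.png');go(410.7,-140,-25)"
```

```text
top [array([ 638., -110.]), array([29., 40.]), np.float64(76.0)]
top [array([657.,  47.]), array([40., 28.]), np.float64(72.0)]
scene [array([ 638., -110.]), array([28., 38.]), np.float64(75.0)]
scene [array([ 456., -160.]), array([29., 42.]), np.float64(66.0)]
scene [array([657.,  48.]), array([41., 27.]), np.float64(72.0)]
t18.30 pos [ 439.6 -197.    88.2] phi -25.2 w -0.2 tilt -1.000 shift(now) [-50.4, -39.3] shift(after turn) [-50.3, -39.5] turn -0.004
```

T3 is at (456,-160) as planned. Next I'll get behind it, then push it along a left-curving arc into the tray.

>>> send_rows([
  [[-25.2, -19.6, 0], [0, 0, 0], 0],
  [[-25.2, -19.6, 0], [0, 0, 0], 0],
  [[0, 0, 0], [0, 0, 0], 0],
  [[0, 0, 35], [0, 0, 0], 0],
  [[0, 0, 30], [0, 0, 0], 0],
  [[0, 0, 11], [0, 0, 0], 0],
  [[0, 0, 5], [0, 0, 0], 0],
  [[0, 0, 0], [0, 0, 0], 0],
])

```text
clock: 19.1
position: [411.0, -140.0, 6.9]
ee_rot: [0.976, -0.217, -0.0, 0.0]
contact_force: [-0.3, 0.9, 0.8]
gripper_width: -0.1
grasp_force: 0.0
```

>>> send_rows([
  [[6, 0, 0], [0, 0, 0], 0],
  [[8, 0, 0], [0, 0, 0], 0],
  [[8, 0, 0], [0, 0, 0], 0],
  [[8, 0, 0], [0, 0, -0.03], 0],
  [[10, 0, 0], [0, 0, -0.04], 0],
  [[10, 0, 0], [0, 0, -0.04], 0],
  [[10, 0, 0], [0, 0, -0.04], 0],
  [[8, 0, 0], [0, 0, -0.03], 0],
])

```text
clock: 19.9
position: [475.2, -165.9, 7.8]
ee_rot: [0.992, -0.127, 0.001, -0.0]
contact_force: [0.2, 0.7, 0.4]
gripper_width: 0.0
grasp_force: 0.2
```

```bash
python3 -c "
from h import *
look('a11.png');go(430,-140,-25)"
```

```text
top [array([ 639., -110.]), array([29., 39.]), np.float64(74.0)]
top [array([657.,  47.]), array([40., 28.]), np.float64(72.0)]
scene [array([ 638., -110.]), array([29., 37.]), np.float64(77.0)]
scene [array([ 508., -173.]), array([30., 45.]), np.float64(76.0)]
scene [array([657.,  48.]), array([41., 27.]), np.float64(72.0)]
t20.00 pos [ 475.8 -165.8    7.8] phi -14.7 w 0.1 tilt -1.000 shift(now) [-50.9, -13.4] shift(after turn) [-52.4, -4.0] turn 0.180
```

>>> send_rows([
  [[8, 0, 0], [0, 0, -0.025], 0],
  [[10, 0, 0], [0, 0, -0.03], 0],
  [[10, 0, 0], [0, 0, -0.03], 0],
  [[10, 0, 0], [0, 0, -0.03], 0],
  [[10, 0, 0], [0, 0, -0.03], 0],
  [[10, 0, 0], [0, 0, -0.03], 0],
  [[10, 0, 0], [0, 0, -0.03], 0],
  [[10, 0, 0], [0, 0, -0.03], 0],
])

```text
clock: 20.8
position: [551.1, -177.3, 7.4]
ee_rot: [1.0, -0.01, -0.0, -0.0]
contact_force: [-0.5, -0.4, 0.3]
gripper_width: -0.1
grasp_force: 0.2
```

>>> send_rows([
  [[10, 0, 0], [0, 0, 0], 0],
  [[6, 0, 0], [0, 0, 0], 0],
  [[3, 0, 0], [0, 0, 0], 0],
  [[0, 0, 0], [0, 0, 0], 0],
  [[-15, 0, 0], [0, 0, 0], 0],
  [[0, 0, -45], [0, 0, 0], 0],
  [[0, 0, -45], [0, 0, 0], 0],
  [[0, 0, 0], [0, 0, 0], 0],
])

```text
clock: 21.6
position: [558.9, -177.9, 104.2]
ee_rot: [1.0, -0.01, 0.007, 0.001]
contact_force: [0.6, -0.0, 0.4]
gripper_width: 0.1
grasp_force: 0.0
```

>>> send_rows([
  [[-45, 0, -10], [0, 0, 0], 0],
  [[-45, 0, -10], [0, 0, 0], 0],
  [[-40, 0, 0], [0, 0, 0], 0],
  [[0, 0, 0], [0, 0, 0], 0],
  [[0, 0, 0], [0, 0, 0], 0],
])

```text
clock: 22.1
position: [424.2, -174.6, 117.7]
ee_rot: [1.0, -0.011, 0.001, 0.0]
contact_force: [1.0, 0.6, 0.4]
gripper_width: 0.2
grasp_force: 0.0
```

```bash
python3 -c "
from h import *
look('a12.png');go(430,-140)"
```

```text
top [array([ 604., -177.]), array([25., 40.]), np.float64(89.0)]
top [array([ 638., -110.]), array([29., 40.]), np.float64(76.0)]
top [array([656.,  48.]), array([40., 29.]), np.float64(74.0)]
scene [array([ 603., -177.]), array([29., 39.]), np.float64(88.0)]
scene [array([ 638., -110.]), array([28., 38.]), np.float64(75.0)]
scene [array([657.,  48.]), array([41., 27.]), np.float64(72.0)]
t22.20 pos [ 425.8 -174.6  117.6] phi -1.2 w 0.3 tilt -1.000 shift(now) [3.4, -34.6] shift(after turn) [3.4, -34.6] turn 0.000
```

View pics/a12.png

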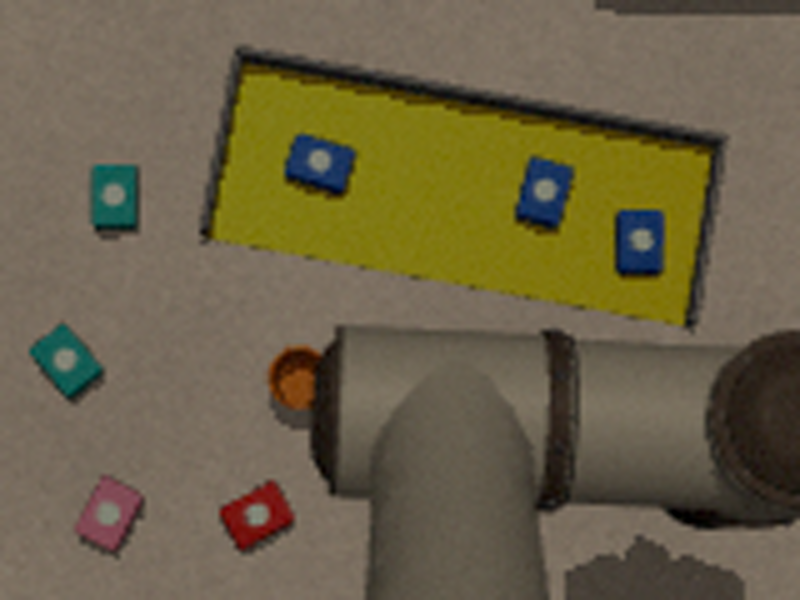

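All three blue tablets lie wholly on the yellow floor, with dots at (320,160), (545,190) and (641,240). The cup at (297,378) has not moved.

```bash
python3 -c "
from bench import job_done
print(job_done())"
```

```text
the job is handed in; nothing more can be done
None
```

I swept all three blue tablets wholly inside the tray and handed the job in at about 22 s on the robot's clock. No verdict came back; in the last picture the cup and the look-alikes in view had not moved, but the arm hid the jar and the other items were out of frame.

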